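# Run the washed hand mill through

## Task

The hand mill has just been washed. First slide its hopper cover fully shut towards the mill's front, pressing the cover's release tab down as you slide, and let the tab spring back up so the cover is locked. Then, to clear the grinder, wind the crank clockwise (seen from above) until its arm has come round to the pip on the mill's rim for the second time, and leave it parked over the pip; wind at a steady, unhurried pace of about six seconds a turn, without letting it race or run back at the heavy point of each turn, and leave the things around the mill where they are.

Things in the scene. Friction and masses are not known exactly. Their poses are not given: they have to be found in the camera images.
- mill: White hand mill, base plate 150 x 315 mm, fixed. Origin on the worktop under the crank axis; z up, -x is its front (outlet pipe, robot side), +y runs from crank column (98 mm high, 116 mm across) to hopper (centre at y = +170 mm). The pip is a steel bump on a lug at its -y rim, 86 mm from the axis. Two steel rails over the hopper, x = -60 to +130 mm, 100 mm high, inner faces 108 mm apart.
- crank_hub (a point): Point on the crank's vertical axis, 150 mm above the worktop (same height as knob_grip).
- knob_grip (a point): Centre of the upright wooden knob on the crank arm's end, at the height to grip it (150 mm). Knob: 28 mm diameter, from 122 to 172 mm above the worktop, 70 mm from the crank axis; it spins freely on its pin, so a hand holding it need not turn. The arm under it is 16 mm wide, its top 119 mm above the worktop. Wall cupboards hang over the rear worktop: lift no higher than needed.
- crank (a joint): Rad, counted over turns; 0 = arm over the pip (mill's -y), positive = clockwise from above (-y, -x front, +y, +x rear). Starts 0.25 to 0.65 past the pip: second arrival = 4 pi = 12.57. Heavy point each turn from about 1.05 to 2.0 past the pip (arm to the front; up to about 10 N at the knob); from 2.0 to 2.95 a spring pushes it on and would carry a released crank forward. Elsewhere 3 N, and it stays where it is left.
- cover (a joint): Position (m) of the grey hopper cover, 100 x 106 x 6 mm, along the mill's x: 0 = fully shut over the hopper, 0.075 = fully open to the rear, where it starts. At either end the raised tab's teeth lock it within about 2 mm; sliding needs the tab pressed down, and takes 2 N.
- tab (a joint): Travel (m) of the cover's black release tab: 0 = up, 0.007 = fully down on its stop. A spring pushes it up, 3 N at the top to 6 N at the bottom; pressed more than 5 mm its teeth pass under the rails' lips. Once the cover is shut it springs up by itself and locks.
- tab_top (a point): Centre of the tab's flat thumb pad, on its upper surface, 94 mm above the worktop when up; moves with cover and tab. Pad 64 mm wide (mill's y), between two upright ridges 9 mm high, 46 mm apart along the mill's x, for a finger to push or pull against. On both sides steel lips, tops 100 mm high, 80 mm apart across y: shut fingertips go down between them.
- tomato_tin: Tin 57 mm across, 72 mm high, behind the crank column; origin at its foot. Bystander.
- salt_shaker: Salt shaker 44 mm across, 90 mm high, left of the hopper; origin at its foot. Bystander.
- fork: Fork 196 mm long lying right of the mill; origin under its middle. Bystander.

How it is judged:
By the outcome, as a careful person would: the job done as asked, in the order asked, and still so for the second after the job is handed in, with the robot touching nothing.
It also fails if it takes over 72 s, if anything falls off the work surface, if the arm or the gripper's body presses on something with over 40 N, if the wrist force passes 120 N, or if a joint passes its speed limit or range.

## Robot

A 6-joint arm with a two-finger parallel gripper is mounted at the origin on a cart in front of the work surface, level with it; the furniture and walls round the work are solid. World frame = base frame: x ahead of the robot, y to its left, z up, the work surface at z = 0. Lengths are in mm, angles in degrees, forces in N, time in s.
With the tool pointing down it reaches from about 325 to 775 mm from the base axis. Payload 5.5 kg.
Tool frame: the origin (TCP) lies midway between the tips of the shut fingers; the grasp point (between the pads) lies 19 mm behind it; x points along the fingers, y is the direction in which the jaws open and shut, and the axes are right-handed (so a half turn about x gives the same grasp; the last joint's range is limited). The gripper opens to 88 mm and grips with 3 to 60 N. Pads are 20 mm wide; open, the fingers measure 115 mm over their backs; the gripper's body (75 mm by 178 mm) begins 61 mm behind the grasp point.
Start: joints at [-73.379, 5.22, 70.514, -0, 104.267, -3.249], TCP at [203.934, -564.294, 222.631] pointing down, gripper open.
Joint ranges: [-164.24, 164.24], [-49.07, 125.15], [9.68, 141.18], [-86.29, 266.29], [3.28, 154.24], [-151.56, 151.56]. Speed limits (degrees/s): [147.25, 147.25, 172.46, 180, 180, 180].

## Interface

Orientations are given as [roll, pitch, yaw] about the fixed x, y, z axes, in that order (R = Rz(yaw) Ry(pitch) Rx(roll)).
In Python, from plant import manip gives the robot as it stands. The module is installed in compiled form; this text tells all that it offers.
- The arm moves only by the tool drive_tool, never from a script. Its argument "targets" is one flat list of numbers, 5 for each row, row after row: the gripper's target within -1 to 1 (fully open at 1, half-way at 0, shut at -1), then the shift along the tool's x, y, z in mm, then the turn about the tool's x in degrees. In form: [claw, tx, ty, tz, spin, claw, tx, ty, tz, spin, ...]. A call has exactly 10 rows; each row shifts and turns the commanded pose from where the row before left it, along the tool's axes as they then stand; what a row does not reach is not made up. A row lasts 1/10 s, in which the tool goes at most 50 mm and 8.59 degrees, less where a joint would pass 70% of its speed; a pose out of reach is approached as far as the arm can. A call with a gripper value outside its range is refused whole. The fingers move at their own pace and stop on an object; "force" is the grip in N (left out, the last holds). Time passes only in rows, so rows that do not move let the fingers close, or fill a call up. It gives the time, the measured TCP pose, the force and the opening at its end, in the units of the state.
- manip.sense(): the state, without advancing time (a new reading comes with each control period).
- manip.camera(name): name is "side" or "top"; returns the picture (400x640x3 uint8, blue, green, red); there is no depth.
- manip.camera_model(name): a dict with "intrinsics" (3x3 intrinsics, pixels), "D" ([k1, k2, p1, p2, k3] as OpenCV has them; the pictures are not rectified), "eye" and "attitude" of the camera in the world. Camera axes: x right, y down, z forward; pixel columns grow to the right and rows downward; lengths in mm; the calibration is good to about 2 mm. A picture is of the moment at which its call begins. camera_model takes no time and is no camera call.
- manip.job_done(): hands the job in, once; it reports no verdict.
The state is a dict: "time": time; "joints": joint angles; "joint_vel": joint speeds; "joint_efforts": joint torques, N m; "ee_pos": TCP position; "eef_rot": TCP orientation; "force": force on the tool from outside, world axes, zero at the start; "ft_torque": the same for the moment, N m; "width": opening from 0.0 (shut) to 1.0 (fully open).
Only numpy, scipy, OpenCV 4.12 (cv2) and the standard library are available. Lean on these libraries where they do the work, as an engineer would, in place of code of your own. Each camera call takes 0.05 s, during which the arm holds its last target. There are 200 camera calls.

## Working session

There is one attempt and no reset: what is moved stays moved. The work goes in short steps, Python scripts to look and compute and a tool call to move; the robot and the scene stay as the last step left them, time stands still between calls to the robot, and variables do not carry over. Pictures are saved under pics/ and viewed, about 8 in all and at most 12, crops included, and the job is handed in when it is done.

Besides the shell and the picture viewer there is one more tool, called after ">>>" by a JSON object that holds its "method" and its "body", one argument or row to a line. drive_tool: Moves the arm, as the interface text tells. Its arguments: {"type":"object","properties":{"targets":{"type":"array","items":{"type":"number"}},"force":{"type":"number"}},"required":["targets"]}

```bash
mkdir -p pics; ls
python3 - <<'E'
from plant import manip
import cv2
for n in("top","side"):
    im=manip.camera(n); cv2.imwrite(f"pics/{n}0.png",im)
    print(n,manip.camera_model(n))
print(manip.sense())
E
```

```text
pics
top {'intrinsics': array([[368.2138468 ,   0.        , 320.16666301],
       [  0.        , 368.2138468 , 202.18594613],
       [  0.        ,   0.        ,   1.        ]]), 'D': array([-0.02997164,  0.        ,  0.        ,  0.        ,  0.        ]), 'eye': array([ 309.17070272,   77.20319959, 1258.64251213]), 'attitude': array([-167.01404941,    0.39588694,  -92.41002272])}
side {'intrinsics': array([[389.0393277 ,   0.        , 317.60321385],
       [  0.        , 389.0393277 , 206.45448793],
       [  0.        ,   0.        ,   1.        ]]), 'D': array([0.03378702, 0.        , 0.        , 0.        , 0.        ]), 'eye': array([112.41837768, 846.5490728 , 521.63657679]), 'attitude': array([-113.29232969,   -0.63890136, -150.05511508])}
{'time': 0.1, 'joints': array([-7.33781862e+01,  5.25858750e+00,  7.05740199e+01, -2.08181252e-04,
        1.04264039e+02, -3.24871734e+00]), 'joint_vel': array([ 0.08039221, -0.04294763, -0.09231788,  0.09002135,  0.02010222,
       -0.01176509]), 'joint_efforts': array([ 3.25019930e-03, -4.47859597e+01, -4.07569528e+01,  7.01178960e-02,
        2.84914387e-02, -1.07393012e-04]), 'ee_pos': array([ 203.86381968, -564.04312695,  221.63155092]), 'eef_rot': array([-93.12905344,  89.90335322, 106.74142661]), 'force': array([ 0.45203452, -0.74638467,  0.05804025]), 'ft_torque': array([-0.01512956, -0.01209362, -0.01946262]), 'width': 0.9972232224583334}
```

View pics/top0.png

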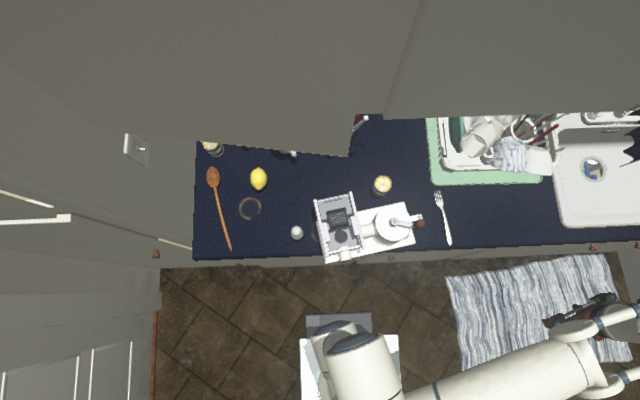

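View pics/side0.png

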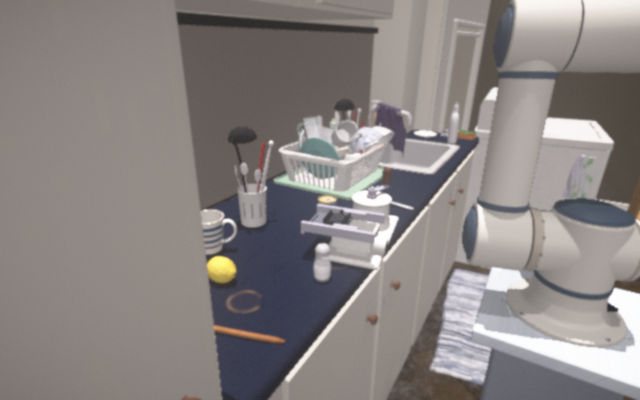

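The top view shows the mill at about (315–415, 190–262), with the hopper at left (tab ~(337,215)), the column at (390,222) and the knob at (419,223). In the side view the mill is at (350,225) and the shaker is at (322,262). Next I'll crop in closer.

```bash
cat > h.py <<'E'
import numpy as np, cv2
from scipy.spatial.transform import Rotation as R
from plant import manip
def ray(n,uv):
    m=manip.camera_model(n)
    p=cv2.undistortPoints(np.array(uv,float).reshape(-1,1,2),m["intrinsics"],m["D"])[:,0]
    d=np.c_[p,np.ones(len(p))]@R.from_euler("xyz",m["attitude"],degrees=True).as_matrix().T
    return m["eye"],d
def onz(n,uv,z):
    e,d=ray(n,uv); return e+d*((z-e[2])/d[:,2])[:,None]
def proj(n,P):
    m=manip.camera_model(n); r=R.from_euler("xyz",m["attitude"],degrees=True).as_matrix().T
    return cv2.projectPoints(np.array(P,float).reshape(-1,1,3),cv2.Rodrigues(r)[0],-r@m["eye"],m["intrinsics"],m["D"])[0][:,0]
def crop(n,im,x0,y0,x1,y1,s,name):
    cv2.imwrite(f"pics/{name}.png",cv2.resize(im[y0:y1,x0:x1],None,fx=s,fy=s,interpolation=cv2.INTER_CUBIC))
E
python3 - <<'E'
from h import *
im=cv2.imread("pics/top0.png"); crop("top",im,280,165,460,275,4.4,"tc0")
print(onz("top",[[390,222],[419,223],[337,215]],120).round())
E
```

```text
[[ 499. -142.  120.]
 [ 491. -233.  120.]
 [ 528.   23.  120.]]
```

View pics/tc0.png

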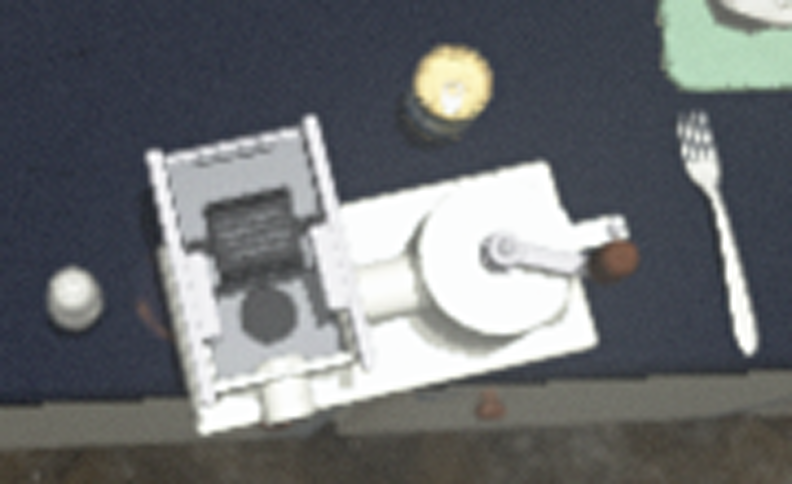

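Run:
```python
from h import *
f=lambda p,z: onz("top",np.array(p,float)/4.4+[280,165],z)[:,:2]
r=f([[157,157],[312,120],[365,366]],100); print("rails",r.round(1),np.linalg.norm(np.diff(r,axis=0),axis=1))
d=r[1]-r[2];print("yaw rail",np.degrees(np.arctan2(d[1],d[0])))
d=r[0]-r[1];print("yaw rear",np.degrees(np.arctan2(-d[0],d[1])))
b=f([[545,162],[597,343],[205,432]],15); print("base",b.round(1),np.linalg.norm(np.diff(b,axis=0),axis=1))
d=b[0]-b[1];print(np.degrees(np.arctan2(d[1],d[0])));d=b[2]-b[1];print(np.degrees(np.arctan2(-d[0],d[1])))
print("col",f([[494,258]],98),"hub",f([[500,250]],128),"knob",f([[615,257]],172))
im=cv2.imread("pics/top0.png")[165:275,280:460]
h=cv2.cvtColor(im,cv2.COLOR_BGR2HSV)
m=((h[...,1]>110)&(h[...,2]>40)&((h[...,0]<14)|(h[...,0]>172))).astype(np.uint8)
n,l,s,c=cv2.connectedComponentsWithStats(m)
for i in range(1,n):
    if s[i,4]>15: print(s[i],c[i]+[280,165],onz("top",c[i]+[280,165],165).round(1))
```

```text
rails [[582.1  88.2]
 [605.1 -27.2]
 [422.6 -54. ]] [117.70978641 184.51924426]
yaw rail 8.351298841470046
yaw rear 11.288006708662163
base [[ 584.7 -216.2]
 [ 440.6 -243. ]
 [ 386.2   61.1]] [146.57703408 308.94297502]
10.539834401980995
10.146519526689167
col [[ 496.6938427  -153.00469137]] hub [[ 497.37619659 -151.78801605]] knob [[ 481.79681846 -220.6455313 ]]
```

Run:
```python
from h import *
O=np.array([497,-154,0]);Y=10.2
Rm=R.from_euler("z",Y,degrees=True).as_matrix()
W=lambda p:np.array(p,float)@Rm.T+O
t=np.linspace(0,2*np.pi,40)
S=[W(np.c_[58*np.cos(t),58*np.sin(t),0*t+98]),W([[-60,170-54,100],[130,170-54,100]]),W([[-60,170+54,100],[130,170+54,100]]),W([[-60,116,100],[-60,224,100]]),W([[130,116,100],[130,224,100]]),W([[0,-80,98],[0,-92,98]]),
W([[0,0,150]])]
k=np.array([482,-221]); S.append(np.c_[k[0]+14*np.cos(t),k[1]+14*np.sin(t),0*t+172])
out=[]
for n,b,s in(("top",(295,175,435,275),5.5),("side",(290,170,410,280),5.0)):
    im=cv2.imread(f"pics/{n}0.png")[b[1]:b[3],b[0]:b[2]]; im=cv2.resize(im,None,fx=s,fy=s,interpolation=cv2.INTER_CUBIC)
    for P in S:
        q=((proj(n,P)-[b[0],b[1]]+.5)*s).astype(int)
        if len(q)>1: cv2.polylines(im,[q.reshape(-1,1,2)],False,(0,0,255),1)
        else: cv2.circle(im,tuple(int(v) for v in q[0]),3,(0,255,0),-1)
    cv2.imwrite(f"pics/ov_{n}.png",im)
print(onz("top",np.array([[608,228]])/4.4+[280,165],98), W([[0,-86,98]]))
```

```text
[[ 515.11060723 -238.00409285   98.        ]] [[ 512.22928767 -238.64082229   98.        ]]
```

View pics/ov_top.png

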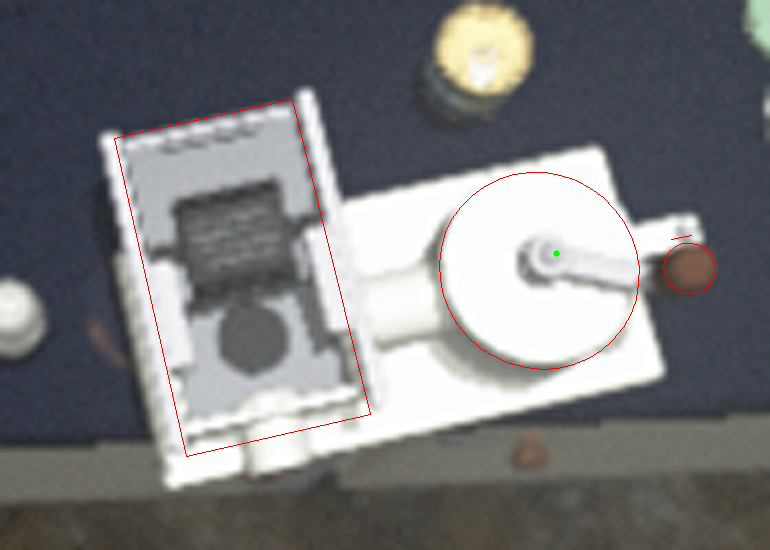

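View pics/ov_side.png

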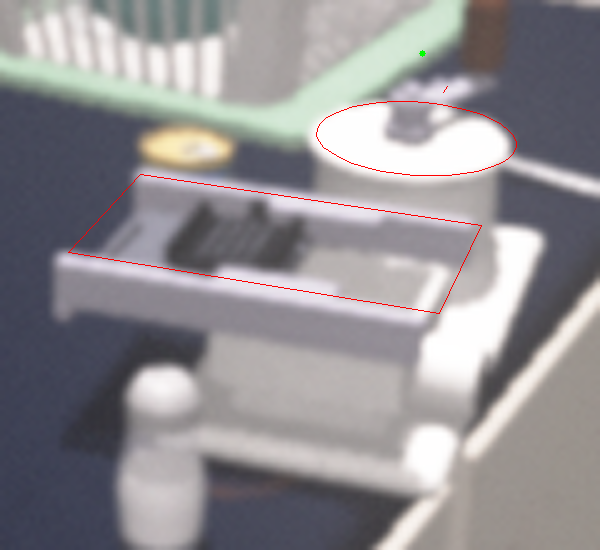

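The overlay agrees to about 2 mm. In the top crop, the rails, the column circle and the knob (690,268) all match, and the lug/pip is at (685,230). The tab pad is at about (236,243). In the side crop the column is about 1 px left of the prediction, so I shift the mill x by +1.5 mm. Next I'll measure the tab and plan the moves.

```bash
cat >> h.py <<'E'
O=np.array([498.5,-154.5,0]);Y=10.2
Rm=R.from_euler("z",Y,degrees=True).as_matrix()
W=lambda p:np.array(p,float)@Rm.T+O
M=lambda p:(np.array(p,float)-O)@Rm
def tool(): 
    s=manip.sense(); return s,R.from_euler("xyz",s["eef_rot"],degrees=True).as_matrix()
E
python3 - <<'E'
from h import *
im=cv2.imread("pics/top0.png"); b=im[200:240,318:362]
g=b.max(2); m=(g<85).astype(np.uint8)
n,l,s,c=cv2.connectedComponentsWithStats(m)
for i in range(1,n):
    if s[i,4]>20: print(s[i],(c[i]+[318,200]).round(1),M(onz("top",c[i]+[318,200],97)).round(1))
f=lambda p:np.array(p,float)/5.5+[295,175]-.5
print("pad",M(onz("top",f([[236,243]]),94)).round(1)); print("ridges",M(onz("top",f([[225,190],[250,300]]),103)).round(1))
f2=lambda p:np.array(p,float)/5+[290,170]-.5
print("side ridges",M(onz("side",f2([[190,232],[278,240]]),103)).round(1))
for z in(300,400,500): print("cupb",z,onz("top",[[350,155],[385,115]],z).round())
s,T=tool(); print(T.round(3),s["ee_pos"])
w=W([[75,170,0]]);print(w)
E
```

```text
[37  0  7 10 58] [358.6 204.2] [[84.2 91.3 97. ]]
[ 9  8 18  7 42] [335.1 210.6] [[ 80.1 170.1  97. ]]
[12 23 19  8 68] [338.3 226.1] [[ 28.9 171.5  97. ]]
pad [[ 53.3 168.6  94. ]]
ridges [[ 83.7 168.4 103. ]
 [ 17.5 169.1 103. ]]
side ridges [[ 76.8 185.4 103. ]
 [ 31.7 178.5 103. ]]
cupb 300 [[ 660.  -13.  300.]
 [ 775. -119.  300.]]
cupb 400 [[623.  -4. 400.]
 [727. -99. 400.]]
cupb 500 [[587.   6. 500.]
 [678. -78. 500.]]
[[-0.     0.34  -0.94 ]
 [ 0.002 -0.94  -0.34 ]
 [-1.    -0.002 -0.   ]] [ 203.86381968 -564.04312695  221.63155092]
[[542.21026474  26.09460888   0.        ]]
```

>>> {"method": "drive_tool", "body": {
  "targets": [-1,0,0,0,5,-1,0,0,0,4.7,-1,0,-10.4,-8.2,0,-1,0,-20.8,-16.5,0,-1,0,-31.3,-24.7,0,-1,0,-31.3,-24.7,0,-1,0,-31.3,-24.7,0,-1,0,-31.3,-24.7,0,-1,0,-31.3,-24.7,0,-1,0,-31.3,-24.7,0],
  "force": 30
}}

```text
time: 1.1
ee_pos: [335.9, -315.9, 222.4]
eef_rot: [-140.7, 90.0, 49.6]
force: [0.8, 0.3, 0.5]
width: 0.129
```

>>> {"method": "drive_tool", "body": {
  "targets": [-1,0,-31.3,-24.7,0,-1,0,-31.3,-24.7,0,-1,0,-31.3,-24.7,0,-1,10,-31.3,-24.7,0,-1,15,-31.3,-24.7,0,-1,15,-31.3,-24.7,0,-1,15,-31.3,-24.7,0,-1,15,-31.3,-24.7,0,-1,15,-31.3,-24.7,0,-1,10,-20.8,-16.5,0]
}}

```text
time: 2.1
ee_pos: [516.6, 24.8, 126.0]
eef_rot: [-34.4, 89.9, 156.1]
force: [-1.3, -0.6, 0.0]
width: 0.005
```

Run:
```python
from h import *
im=manip.camera("top"); ims=manip.camera("side")
a=cv2.resize(im[175:275,295:415],None,fx=4,fy=4,interpolation=3); b=cv2.resize(ims[150:270,280:410],(480*130//120*1,480),interpolation=3)[:400,:320]
b=cv2.resize(ims[170:270,290:370],None,fx=4,fy=4,interpolation=3)
cv2.imwrite("pics/hover.png",np.hstack([a,b]))
s,T=tool(); print(s["time"],s["ee_pos"],M(s["ee_pos"]),s["force"],s["width"]); print((T.T@np.r_[Rm,][:,:]).round(3))
```

```text
2.2 [516.20254828  25.10488675 125.05422922] [ 49.22805499 173.63148954 125.05422922] [-0.29022932 -0.54026846  0.23913047] 0.009417983679446875
[[-0.004  0.002 -1.   ]
 [ 0.006 -1.    -0.002]
 [-1.    -0.006  0.004]]
```

View pics/hover.png

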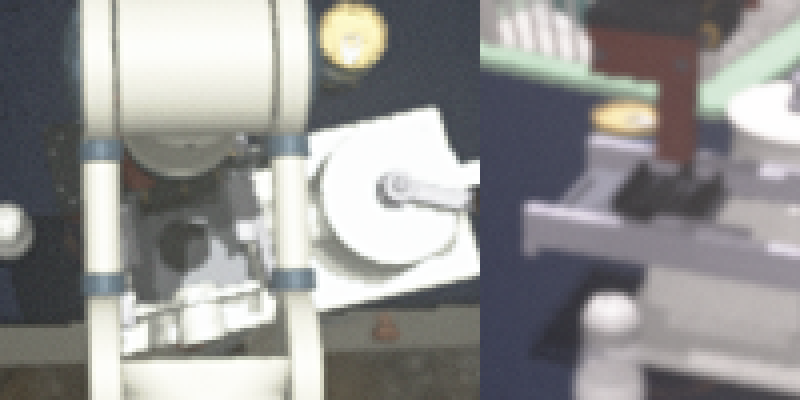

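The side crop shows the shut fingertips at (678,155), directly over the pad between the ridges at (635,180) and (710,190). Descending now.

>>> {"method": "drive_tool", "body": {
  "targets": [-1,6,3,0,0,-1,8,0,0,0,-1,8,0,0,0,-1,6,0,0,0,-1,3,0,0,0,-1,2,0,0,0,-1,2,0,0,0,-1,2,0,0,0,-1,1,0,0,0,-1,0,0,0,0]
}}

```text
time: 3.2
ee_pos: [518.0, 18.5, 90.2]
eef_rot: [143.5, 89.9, -26.4]
force: [-0.7, -2.1, 5.0]
width: 0.003
```

>>> {"method": "drive_tool", "body": {
  "targets": [-1,1,0,0,0,-1,1,0,0,0,-1,1,0,0,0,-1,1,0,0,0,-1,0,0,0,0,-1,0,0,0,0,-1,0,0,0,0,-1,0,0,0,0,-1,0,0,0,0,-1,0,0,0,0]
}}

```text
time: 4.2
ee_pos: [518.7, 18.6, 87.7]
eef_rot: [162.8, 89.8, -7.0]
force: [-1.2, -2.1, 10.8]
width: 0.005
```

>>> {"method": "drive_tool", "body": {
  "targets": [-1,0,0,3,0,-1,0,0,6,0,-1,0,0,8,0,-1,0,0,8,0,-1,0,0,8,0,-1,0,0,8,0,-1,0,0,8,0,-1,0,0,8,0,-1,0,0,8,0,-1,0,0,3,0]
}}

```text
time: 5.2
ee_pos: [452.0, 6.8, 87.7]
eef_rot: [170.9, 89.7, 1.1]
force: [2.2, -1.1, 8.9]
width: 0.009
```

Run:
```python
from h import *
s,T=tool(); print(s["time"],M(s["ee_pos"]),s["force"]@Rm)
```

```text
5.2 [-17.16590085 166.97447307  87.69662258] [ 1.9459572  -1.4994596   8.92108456]
```

>>> {"method": "drive_tool", "body": {
  "targets": [-1,0,0,2,0,-1,0,0,2,0,-1,0,0,2,0,-1,0,0,2,0,-1,0,0,2,0,-1,0,0,2,0,-1,0,0,2,0,-1,0,0,2,0,-1,0,0,1,0,-1,0,0,0,0]
}}

```text
time: 6.2
ee_pos: [440.5, 5.1, 89.4]
eef_rot: [177.8, 88.9, 8.1]
force: [20.1, 3.9, 4.5]
width: 0.007
```

Run:
```python
from h import *
s,T=tool(); print(s["time"],M(s["ee_pos"]),s["force"]@Rm)
```

```text
6.2 [-28.8044641  167.31305684  89.39217774] [20.50407197  0.32037947  4.47422394]
```

The back force of 20 N shows the cover is against its front stop. I'll lift straight up and then go above the knob.

>>> {"method": "drive_tool", "body": {
  "targets": [-1,-3,0,0,0,-1,-3,0,0,0,-1,-4,0,0,0,-1,-5,0,-3,0,-1,-12,0,-3,0,-1,-16,0,0,0,-1,-18,0,0,0,-1,-18,0,0,0,-1,-16,10,0,0,-1,-10,20,0,0]
}}

```text
time: 7.2
ee_pos: [445.3, -24.1, 193.0]
eef_rot: [-175.4, 89.9, 14.9]
force: [0.3, 0.6, 0.4]
width: 0.002
```

>>> {"method": "drive_tool", "body": {
  "targets": [0.4,0,30,0,0,0.4,0,30,0,0,0.4,0,30,0,0,0.4,0,30,0,0,0.4,0,30,0,0,0.4,0,25,0,0,0.4,0,16,0,0,0.4,0,10,0,0,0.4,0,0,0,0,0.4,0,0,0,0]
}}

```text
time: 8.2
ee_pos: [480.7, -221.9, 190.8]
eef_rot: [-96.5, 90.0, 93.7]
force: [-0.4, -0.4, 0.1]
width: 0.7
```

Run:
```python
from h import *
im=manip.camera("top"); ims=manip.camera("side")
a=cv2.resize(im[165:275,290:430],None,fx=3.4,fy=3.4,interpolation=3); b=cv2.resize(ims[160:270,305:400],None,fx=3.4,fy=3.4,interpolation=3)
cv2.imwrite("pics/kn.png",np.hstack([a,b]))
s,T=tool(); print(s["time"],s["ee_pos"],M(s["ee_pos"]),s["force"],s["width"]); print((T.T@Rm).round(3))
print("tab expected px side/top",proj("side",W([[-21,170,94],[-44,170,103],[2,170,103]])).round(1),proj("top",W([[-21,170,94]])))
```

```text
8.3 [ 480.71098421 -221.63973389  190.89158029] [-29.39729355 -62.92846798 190.89158029] [-0.36960493 -0.04521185 -0.14332725] 0.6989311263738238
[[ 0.     0.    -1.   ]
 [ 0.001 -1.    -0.   ]
 [-1.    -0.001 -0.   ]]
tab expected px side/top [[365.9 222.6]
 [375.  220.8]
 [357.2 218. ]] [[342.34364746 241.29657379]]
```

View pics/kn.png

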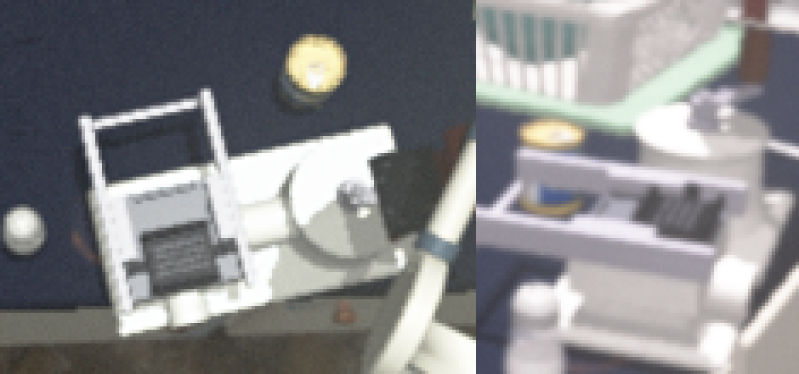

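The top crop shows the cover forward, with the tab at (180,257), which is within 1 px of the predicted shut position. Descending on the knob.

>>> {"method": "drive_tool", "body": {
  "targets": [0.4,5,0,0,0,0.4,10,0,0,0,0.4,10,0,0,0,0.4,10,1,0,0,0.4,9,0,0,0,0.4,8,0,0,0,0.4,5,0,0,0,0.4,3,0,0,0,0.4,0,0,0,0,0.4,0,0,0,0]
}}

```text
time: 9.3
ee_pos: [481.0, -223.7, 131.0]
eef_rot: [139.4, 90.0, -30.4]
force: [0.2, 0.2, -0.4]
width: 0.704
```

>>> {"method": "drive_tool", "body": {
  "targets": [-1,0,0,0,0,-1,0,0,0,0,-1,0,0,0,0,-1,0,0,0,0,-1,0,0,0,0,-1,0,0,0,0,-1,0,0,0,0,-1,0,0,0,0,-1,0,0,0,0,-1,0,0,0,0],
  "force": 20
}}

```text
time: 10.3
ee_pos: [481.0, -224.6, 130.9]
eef_rot: [100.0, 89.9, -69.9]
force: [1.0, -5.7, -0.8]
width: 0.318
```

Run:
```python
from h import *
s,T=tool(); p=M(s["ee_pos"]);print(s["time"],p,s["force"]@Rm,s["width"]*88,np.hypot(*p[:2]),np.arctan2(-p[0],-p[1]))
```

```text
10.3 [-29.66688287 -65.92580889 130.8638279 ] [ 0.01707698 -5.78218029 -0.81257622] 27.94151654875467 72.29340368483018 0.42285731771063056
```

Gripped at 28 mm. The radial pull suggests the true axis is about 2 mm further towards −y. I'll work out the winding rows.

```bash
cat > wind.py <<'E'
from h import *
th0,end=0.437,4*np.pi
d=np.degrees(end-th0); n=int((d-18)//6); st=[1.5,3,4.5]+[6]*n+[4.5,3,1.5]
st.insert(-3,d-sum(st)) 
th=th0+np.radians(np.r_[0,np.cumsum(st)])
q=np.c_[70*np.cos(th),70*np.sin(th)].round(1); D=np.diff(q,axis=0); D=np.vstack([D,np.zeros((-len(D)%10,2))])
for i in range(0,len(D),10):
    print(i//10+1,", ".join(f"-1, 0, {a:g}, {b:g}, 0" for a,b in (D[i:i+10].round(1)+0)), "end %.3f"%th[min(i+10,len(th)-1)])
E
python3 wind.py; echo 'from h import *
s,T=tool(); p=M(s["ee_pos"])-[0,-2.3,0];f=s["force"]@Rm;a=np.arctan2(-p[0],-p[1])
e=np.array([-np.sin(a),-np.cos(a),0]);t=np.array([-np.cos(a),np.sin(a),0])
print(s["time"],p.round(1),"r",np.hypot(*p[:2]).round(1),"ang",a%(2*np.pi),"F rad/tan/z",(f@e).round(1),(f@t).round(1),f[2].round(1),"w",s["width"]*88)
open("log.txt","a").write(repr(list(map(float,M(s["ee_pos"]))))+"\n")' > chk.py
```

```text
1 -1, 0, -0.8, 1.7, 0, -1, 0, -1.7, 3.2, 0, -1, 0, -2.9, 4.7, 0, -1, 0, -4.4, 5.8, 0, -1, 0, -5, 5.4, 0, -1, 0, -5.5, 4.8, 0, -1, 0, -6, 4.2, 0, -1, 0, -6.5, 3.5, 0, -1, 0, -6.7, 2.9, 0, -1, 0, -7, 2.1, 0 end 1.327
2 -1, 0, -7.2, 1.4, 0, -1, 0, -7.3, 0.7, 0, -1, 0, -7.3, -0.2, 0, -1, 0, -7.3, -0.9, 0, -1, 0, -7.1, -1.6, 0, -1, 0, -7, -2.4, 0, -1, 0, -6.6, -3.1, 0, -1, 0, -6.3, -3.8, 0, -1, 0, -5.8, -4.4, 0, -1, 0, -5.4, -5, 0 end 2.374
3 -1, 0, -4.8, -5.5, 0, -1, 0, -4.2, -6, 0, -1, 0, -3.5, -6.5, 0, -1, 0, -2.9, -6.7, 0, -1, 0, -2.1, -7, 0, -1, 0, -1.4, -7.2, 0, -1, 0, -0.7, -7.3, 0, -1, 0, 0.2, -7.3, 0, -1, 0, 0.9, -7.3, 0, -1, 0, 1.6, -7.1, 0 end 3.422
4 -1, 0, 2.4, -7, 0, -1, 0, 3.1, -6.6, 0, -1, 0, 3.8, -6.3, 0, -1, 0, 4.4, -5.8, 0, -1, 0, 5, -5.4, 0, -1, 0, 5.5, -4.8, 0, -1, 0, 6, -4.2, 0, -1, 0, 6.5, -3.5, 0, -1, 0, 6.7, -2.9, 0, -1, 0, 7, -2.1, 0 end 4.469
5 -1, 0, 7.2, -1.4, 0, -1, 0, 7.3, -0.7, 0, -1, 0, 7.3, 0.2, 0, -1, 0, 7.3, 0.9, 0, -1, 0, 7.1, 1.6, 0, -1, 0, 7, 2.4, 0, -1, 0, 6.6, 3.1, 0, -1, 0, 6.3, 3.8, 0, -1, 0, 5.8, 4.4, 0, -1, 0, 5.4, 5, 0 end 5.516
6 -1, 0, 4.8, 
[... 786 characters left out ...]
-1, 0, 0.2, -7.3, 0, -1, 0, 0.9, -7.3, 0, -1, 0, 1.6, -7.1, 0 end 9.705
10 -1, 0, 2.4, -7, 0, -1, 0, 3.1, -6.6, 0, -1, 0, 3.8, -6.3, 0, -1, 0, 4.4, -5.8, 0, -1, 0, 5, -5.4, 0, -1, 0, 5.5, -4.8, 0, -1, 0, 6, -4.2, 0, -1, 0, 6.5, -3.5, 0, -1, 0, 6.7, -2.9, 0, -1, 0, 7, -2.1, 0 end 10.752
11 -1, 0, 7.2, -1.4, 0, -1, 0, 7.3, -0.7, 0, -1, 0, 7.3, 0.2, 0, -1, 0, 7.3, 0.9, 0, -1, 0, 7.1, 1.6, 0, -1, 0, 7, 2.4, 0, -1, 0, 6.6, 3.1, 0, -1, 0, 6.3, 3.8, 0, -1, 0, 5.8, 4.4, 0, -1, 0, 5.4, 5, 0 end 11.799
12 -1, 0, 4.8, 5.5, 0, -1, 0, 4.2, 6, 0, -1, 0, 3.5, 6.5, 0, -1, 0, 2.9, 6.7, 0, -1, 0, 2.1, 7, 0, -1, 0, 1.2, 5.9, 0, -1, 0, 0.7, 5.5, 0, -1, 0, 0.2, 3.7, 0, -1, 0, 0, 1.8, 0, -1, 0, 0, 0, 0 end 12.566
```

>>> {"method": "drive_tool", "body": {
  "targets": [-1,0,-0.1,1.7,0,-1,0,-1.0,3.2,0,-1,0,-2.2,4.7,0,-1,0,-4.4,5.8,0,-1,0,-5,5.4,0,-1,0,-5.5,4.8,0,-1,0,-6,4.2,0,-1,0,-6.5,3.5,0,-1,0,-6.7,2.9,0,-1,0,-7,2.1,0],
  "force": 25
}}

```text
time: 11.3
ee_pos: [435.9, -187.3, 130.6]
eef_rot: [128.4, 89.7, -41.4]
force: [9.9, -6.1, -4.5]
width: 0.313
```

```bash
python3 chk.py
```

```text
11.3 [-67.4 -18.9 130.6] r 70.0 ang 1.296875872960516 F rad/tan/z -6.2 -9.8 -4.5 w 27.57507957381506
```

>>> {"method": "drive_tool", "body": {
  "targets": [-1,0,-7.2,0.9,0,-1,0,-7.3,0.2,0,-1,0,-7.3,-0.7,0,-1,0,-7.3,-0.9,0,-1,0,-7.1,-1.6,0,-1,0,-7,-2.4,0,-1,0,-6.6,-3.1,0,-1,0,-6.3,-3.8,0,-1,0,-5.8,-4.4,0,-1,0,-5.4,-5,0]
}}

```text
time: 12.3
ee_pos: [443.2, -115.4, 130.5]
eef_rot: [-52.5, 89.9, 137.7]
force: [-2.9, 2.0, 1.4]
width: 0.311
```

```bash
python3 chk.py
```

```text
12.3 [-47.5  50.5 130.5] r 69.4 ang 2.3868383396253696 F rad/tan/z 3.5 -0.1 1.4 w 27.369718761328112
```

Tracking well.

>>> {"method": "drive_tool", "body": {
  "targets": [-1,0,-4.8,-5.5,0,-1,0,-4.2,-6,0,-1,0,-3.5,-6.5,0,-1,0,-2.9,-6.7,0,-1,0,-2.1,-7,0,-1,0,-1.4,-7.2,0,-1,0,-0.7,-7.3,0,-1,0,0.2,-7.3,0,-1,0,0.9,-7.3,0,-1,0,1.6,-7.1,0]
}}

```text
time: 13.3
ee_pos: [508.2, -87.8, 130.7]
eef_rot: [-21.9, 90.0, 168.2]
force: [-4.4, 1.7, 3.3]
width: 0.312
```

```bash
python3 chk.py
```

```text
13.3 [ 21.4  66.2 130.7] r 69.6 ang 3.4536301588199305 F rad/tan/z 1.1 -4.5 3.3 w 27.497436615626885
```

>>> {"method": "drive_tool", "body": {
  "targets": [-1,0,2.4,-7,0,-1,0,3.1,-6.6,0,-1,0,3.8,-6.3,0,-1,0,4.4,-5.8,0,-1,0,5,-5.4,0,-1,0,5.5,-4.8,0,-1,0,6,-4.2,0,-1,0,6.5,-3.5,0,-1,0,6.7,-2.9,0,-1,0,7,-2.1,0]
}}

```text
time: 14.3
ee_pos: [564.1, -129.9, 130.6]
eef_rot: [-1.9, 89.9, -171.7]
force: [-7.6, 1.0, 5.0]
width: 0.314
```

```bash
python3 chk.py
```

```text
14.3 [ 68.9  14.9 130.6] r 70.5 ang 4.499575044668792 F rad/tan/z -6.7 -3.8 5.0 w 27.591956024377392
```

>>> {"method": "drive_tool", "body": {
  "targets": [-1,0,7.2,-1.1,0,-1,0,7.3,-0.4,0,-1,0,7.3,0.4,0,-1,0,7.3,0.9,0,-1,0,7.1,1.6,0,-1,0,7,2.4,0,-1,0,6.6,3.1,0,-1,0,6.3,3.8,0,-1,0,5.8,4.4,0,-1,0,5.4,5,0]
}}

```text
time: 15.3
ee_pos: [556.6, -197.9, 130.6]
eef_rot: [-94.5, 89.8, 95.7]
force: [-4.6, 8.3, 5.0]
width: 0.314
```

```bash
python3 chk.py
```

```text
15.3 [ 49.5 -50.7 130.6] r 70.8 ang 5.509494036116668 F rad/tan/z -8.5 -4.1 5.0 w 27.660025275283502
```

>>> {"method": "drive_tool", "body": {
  "targets": [-1,0,4.5,5.7,0,-1,0,3.9,6.2,0,-1,0,3.2,6.7,0,-1,0,2.9,6.7,0,-1,0,2.1,7,0,-1,0,1.4,7.2,0,-1,0,0.7,7.3,0,-1,0,-0.2,7.3,0,-1,0,-0.9,7.3,0,-1,0,-1.6,7.1,0]
}}

```text
time: 16.3
ee_pos: [491.5, -226.9, 130.7]
eef_rot: [140.8, 90.0, -29.0]
force: [4.0, 4.1, 1.9]
width: 0.312
```

```bash
python3 chk.py
```

```text
16.3 [-19.7 -67.7 130.7] r 70.5 ang 0.283135381220589 F rad/tan/z -4.5 -3.5 1.9 w 27.46013986923756
```

>>> {"method": "drive_tool", "body": {
  "targets": [-1,0,-2.4,7,0,-1,0,-3.1,6.6,0,-1,0,-3.8,6.3,0,-1,0,-4.4,5.8,0,-1,0,-5,5.4,0,-1,0,-5.5,4.8,0,-1,0,-6,4.2,0,-1,0,-6.5,3.5,0,-1,0,-6.7,2.9,0,-1,0,-7,2.1,0]
}}

```text
time: 17.3
ee_pos: [435.9, -187.5, 130.5]
eef_rot: [115.6, 89.7, -54.3]
force: [11.2, -6.0, -3.2]
width: 0.314
```

```bash
python3 chk.py
```

```text
17.3 [-67.4 -19.  130.5] r 70.1 ang 1.2955132303491645 F rad/tan/z -7.4 -10.3 -3.2 w 27.64949417842581
```

>>> {"method": "drive_tool", "body": {
  "targets": [-1,0,-7.2,1.1,0,-1,0,-7.3,0.4,0,-1,0,-7.3,-0.4,0,-1,0,-7.3,-0.9,0,-1,0,-7.1,-1.6,0,-1,0,-7,-2.4,0,-1,0,-6.6,-3.1,0,-1,0,-6.3,-3.8,0,-1,0,-5.8,-4.4,0,-1,0,-5.4,-5,0]
}}

```text
time: 18.3
ee_pos: [442.9, -115.6, 130.5]
eef_rot: [-0.7, 90.0, -170.5]
force: [2.0, -1.2, 0.8]
width: 0.312
```

```bash
python3 chk.py
```

```text
18.3 [-47.9  50.4 130.5] r 69.5 ang 2.38205422596443 F rad/tan/z -2.3 0.2 0.8 w 27.4309256298644
```

>>> {"method": "drive_tool", "body": {
  "targets": [-1,0,-4.8,-5.5,0,-1,0,-4.2,-6,0,-1,0,-3.5,-6.5,0,-1,0,-2.9,-6.7,0,-1,0,-2.1,-7,0,-1,0,-1.4,-7.2,0,-1,0,-0.7,-7.3,0,-1,0,0.2,-7.3,0,-1,0,0.9,-7.3,0,-1,0,1.6,-7.1,0]
}}

```text
time: 19.3
ee_pos: [507.4, -87.6, 130.7]
eef_rot: [38.4, 90.0, -131.4]
force: [-4.1, -3.3, 3.7]
width: 0.312
```

```bash
python3 chk.py
```

```text
19.3 [ 20.6  66.6 130.7] r 69.7 ang 3.442029796865942 F rad/tan/z -3.7 -3.7 3.7 w 27.47411003942912
```

>>> {"method": "drive_tool", "body": {
  "targets": [-1,0,2.4,-7,0,-1,0,3.1,-6.6,0,-1,0,3.8,-6.3,0,-1,0,4.4,-5.8,0,-1,0,5,-5.4,0,-1,0,5.5,-4.8,0,-1,0,6,-4.2,0,-1,0,6.5,-3.5,0,-1,0,6.7,-2.9,0,-1,0,7,-2.1,0]
}}

```text
time: 20.3
ee_pos: [563.3, -128.2, 130.6]
eef_rot: [-36.8, 89.9, 153.4]
force: [-8.1, -0.0, 6.8]
width: 0.317
```

```bash
python3 chk.py
```

```text
20.3 [ 68.4  16.7 130.6] r 70.4 ang 4.473461374878525 F rad/tan/z -7.4 -3.3 6.8 w 27.882663236882703
```

>>> {"method": "drive_tool", "body": {
  "targets": [-1,0,7.2,-1.1,0,-1,0,7.3,-0.4,0,-1,0,7.3,0.4,0,-1,0,7.3,0.9,0,-1,0,7.1,1.6,0,-1,0,7,2.4,0,-1,0,6.6,3.1,0,-1,0,6.3,3.8,0,-1,0,5.8,4.4,0,-1,0,5.4,5,0]
}}

```text
time: 21.3
ee_pos: [556.1, -198.3, 130.7]
eef_rot: [-167.1, 89.9, 23.1]
force: [0.1, 4.9, 4.3]
width: 0.312
```

```bash
python3 chk.py
python3 - <<'E'
import numpy as np
from scipy.optimize import least_squares
from h import *
P=np.array([eval(l) for l in open("log.txt")])[:,:2]
r=least_squares(lambda c:np.hypot(*(P-c[:2]).T)-c[2],[0,-2,70]); print(r.x,r.fun.round(1)); c=r.x
p=P[-1]-c[:2]; print(np.arctan2(-p[0],-p[1])%(2*np.pi), "world centre",W([c[0],c[1],0]))
# direction axis->lug from images: pip pixel
pip=M(onz("top",np.array([[685,231]])/5.5+[295,175]-.5,100))[0]; print("pip mill",pip, np.arctan2(-(pip-[*c[:2],0])[0],-(pip-[*c[:2],0])[1]))
E
```

```text
21.3 [ 49.  -51.  130.7] r 70.7 ang 5.517966838215709 F rad/tan/z -2.8 -4.0 4.3 w 27.41916240499388
[ 0.35207014 -2.87155331 70.14262438] [ 0.1 -0.1 -0.1  0.1  0.  -0.1  0.1  0.   0.   0.1 -0.1]
5.515938976362147 world centre [ 499.35501416 -157.26382391    0.        ]
pip mill [  1.6948583  -87.51813443 100.        ] -0.015862135452962115
```

>>> {"method": "drive_tool", "body": {
  "targets": [-1,0,4.8,5.5,0,-1,0,4.2,6,0,-1,0,3.5,6.5,0,-1,0,2.9,6.7,0,-1,0,2.1,7,0,-1,0,1.2,5.9,0,-1,0,0.7,5.5,0,-1,0,0.2,3.7,0,-1,0,0,1.4,0,-1,0,0,0,0]
}}

```text
time: 22.3
ee_pos: [511.5, -226.2, 130.7]
eef_rot: [41.7, 90.0, -128.2]
force: [1.4, 1.2, 3.6]
width: 0.315
```

```bash
sed -i 's/\[0,-2.3,0\]/[.35,-2.87,0]/' chk.py; python3 chk.py
```

```text
22.3 [ -0.3 -70.  130.7] r 70.0 ang 0.004035760771493274 F rad/tan/z -0.9 -1.6 3.6 w 27.69573127896018
```

Parked at a measured angle of 0.004. I'll release, lift and clear the view.

>>> {"method": "drive_tool", "body": {
  "targets": [0.4,0,0,0,0,0.4,0,0,0,0,0.4,0,0,0,0,0.4,0,0,0,0,0.4,0,0,0,0,0.4,0,0,0,0,0.4,0,0,0,0,0.4,-3,0,0,0,0.4,-6,0,0,0,0.4,-9,0,0,0]
}}

```text
time: 23.3
ee_pos: [511.7, -225.8, 148.9]
eef_rot: [-37.4, 90.0, 152.8]
force: [-0.0, 0.1, -0.2]
width: 0.701
```

>>> {"method": "drive_tool", "body": {
  "targets": [0.4,-10,0,0,0,0.4,-12,0,0,0,0.4,-12,0,0,0,0.4,-8,0,0,0,0.4,0,20,10,0,0.4,0,35,15,0,0.4,0,40,20,0,0.4,0,40,20,0,0.4,0,40,20,0,0.4,0,20,10,0]
}}

```text
time: 24.3
ee_pos: [451.1, -437.8, 190.6]
eef_rot: [23.8, 89.9, -146.2]
force: [-0.2, 1.0, -0.0]
width: 0.7
```

Run:
```python
from h import *
im=manip.camera("top"); cv2.imwrite("pics/top9.png",im); ims=manip.camera("side"); cv2.imwrite("pics/side9.png",ims)
a=cv2.resize(im[180:270,305:435],None,fx=6,fy=6,interpolation=3); 
cv2.imwrite("pics/fin.png",a)
s=manip.sense(); print(s["time"],s["ee_pos"],s["force"])
```

```text
24.4 [ 451.15050102 -437.40799137  190.17064828] [-0.07475381  0.2938868  -0.38885796]
```

View pics/fin.png

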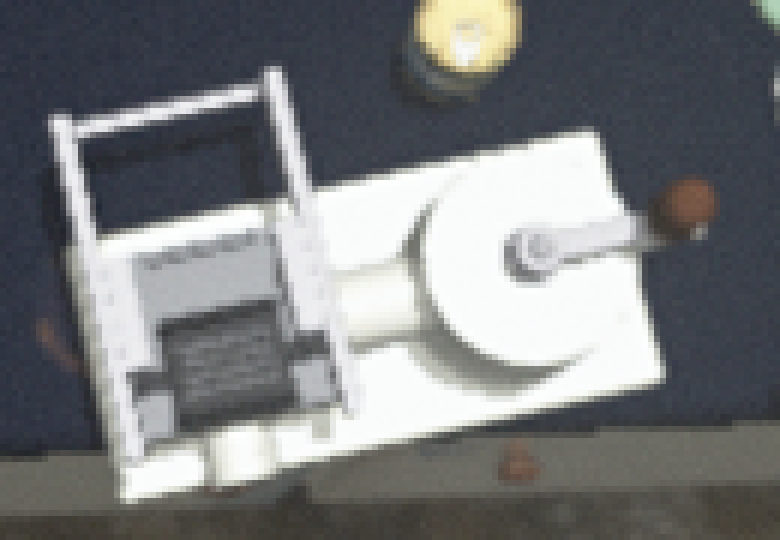

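The crop shows the crank arm lying along the lug with the knob at (690,208) and the lug tip beyond it at (700,232). The cover is shut with the tab at (225,360), and the tin is unmoved. I'll check the yaw from the base-plate edges and compare the bystanders before and after.

Run:
```python
from h import *
a=cv2.imread("pics/top9.png"); b=cv2.imread("pics/top0.png"); g=cv2.cvtColor(a,cv2.COLOR_BGR2GRAY).astype(float); g0=cv2.cvtColor(b,cv2.COLOR_BGR2GRAY).astype(float)
def edge(pr): # first crossing of 130
    i=np.argmax(pr>130); return i-1+(130-pr[i-1])/(pr[i]-pr[i-1])
rear=[[x,197+edge(g[197:225,x])] for x in range(366,400)]
side=[[425-edge(g[y,425:395:-1]),y] for y in range(226,241)]
side2=[[425-edge(g[y,425:395:-1]),y] for y in range(204,210)]
for n,p in(("rear",rear),("-y side",side+side2)):
    w=onz("top",p,12)[:,:2]; vx,vy,*_=cv2.fitLine(w.astype(np.float32),cv2.DIST_HUBER,0,.01,.01).ravel()
    ang=np.degrees(np.arctan2(vy,vx)); print(n,(ang+45)%90-45)
# rails: outer left edge of right rail etc: bright ridge centroid by rows
for x0,x1,n in((350,372,"R"),):
    pass
h=cv2.cvtColor(a,cv2.COLOR_BGR2HSV); m=((h[...,1]>90)&(h[...,2]>40)&((h[...,0]<14)|(h[...,0]>172))).astype(np.uint8); m[:, :405]=0; m[:,440:]=0;m[:200]=0;m[235:]=0
ys,xs=np.nonzero(m); k=M(onz("top",[[xs.mean(),ys.mean()]],162))[0]; print("knob mill",k,len(xs))
d=cv2.absdiff(a,b).max(2)
for n,(x0,y0,x1,y1) in dict(tin=(370,172,396,200),shaker=(286,222,308,245),fork=(430,188,456,248)).items():
    (dx,dy),r=cv2.phaseCorrelate(g0[y0:y1,x0:x1].copy(),g[y0:y1,x0:x1].copy()); print(n,dx,dy,r,d[y0:y1,x0:x1].mean())
```

```text
rear 9.934273
-y side 9.998646
knob mill [  3.57087462 -74.39294166 162.        ] 36
tin 0.46675585364052274 0.1233549188948917 1.0109067890593895 6.666208791208791
shaker 0.020944741791579347 0.01842577892339392 1.0015969020094166 5.632411067193676
fork 0.1941334930668237 -0.2326462773924085 0.6691667799905818 9.955128205128204
```

Run:
```python
from h import *
o=[]
for f,c in(("side0",54),("side9",-21)):
    im=cv2.imread(f"pics/{f}.png"); p=proj("side",W([[c,170,94]]))[0]-.0; x,y=p.astype(int); print(p)
    b=cv2.resize(im[y-25:y+25,x-32:x+32],None,fx=6,fy=6,interpolation=3)
    for cx in(-23,23):
        for z in(103,96):
            q=proj("side",W([[c+cx,138,z],[c+cx,202,z]])); q=((q-[x-32,y-25]+.5)*6).astype(int); cv2.line(b,tuple(map(int,q[0])),tuple(map(int,q[1])),(0,0,255) if z==103 else (0,255,0),1)
    o.append(b)
cv2.imwrite("pics/tab.png",np.hstack(o))
```

```text
[337.62472623 218.05458367]
[365.85544155 222.55320823]
```

View pics/tab.png

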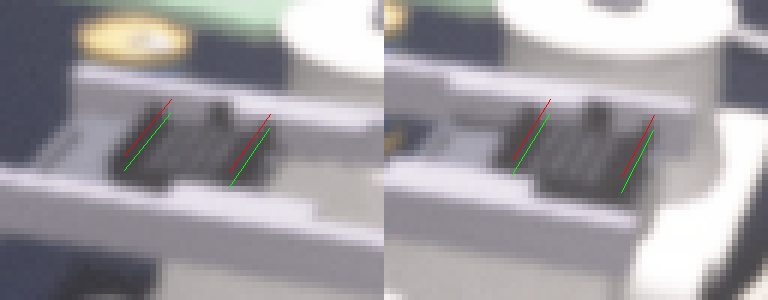

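Before and after, the tab sits the same against the predicted lines, and its tooth at (222,110) and (597,110) is equally high. So it is up, and shut after about 75 mm of travel. Handing in.

```bash
python3 -c "
from plant import manip
print(manip.job_done(), manip.sense()['time'])"
```

```text
the job is handed in; nothing more can be done
the job is handed in; nothing more can be done
```

I slid the hopper cover fully shut with the tab pressed down, then wound the crank clockwise to its second arrival at the pip, parked it there and handed the job in at about 24 s. `job_done()` gives no verdict, so these are my own checks.

- **Cover:** It moved about 75 mm towards the front until the stop pushed back with 20 N, then I lifted straight off. In the last side view the tab stands as high as it did at the start, so I take it as sprung up and locked. I did not push-test the lock.
- **Crank:** I wound it in one continuous grip at about six seconds a turn, with no run-back in the once-a-second readings. Contact forces stayed around 13 N or less.
- **Parking:** By the arm's own readings (circle fit good to 0.1 mm), the crank stopped within about 0.01 rad of the pip.
- **Disagreement:** The camera's knob blob puts the crank about 0.03 rad short of the pip as the camera sees it. That is about 2 mm, the limit of the calibration, so I trusted the arm.
- **Bystanders:** Between first and last pictures, the image shift was near zero for the shaker, about 0.3 px for the fork (a weak match) and 0.5 px for the tin. The readings showed no unexpected contact, so I put these down to lighting and shadow.

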